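Slacken the bench filter press: pawl off, handwheel back to its stop

ROBOT

A 6-joint arm with a two-finger parallel gripper is mounted at the origin on the work surface. World frame = base frame: x ahead of the robot, y to its left, z up, the work surface at z = 0. Lengths are in m, angles in rad, forces in N, time in s.
With the tool pointing down it reaches from about 0.425 to 0.95 m from the base axis. Payload 3.5 kg.
Tool frame: the origin (TCP) lies midway between the tips of the shut fingers; the grasp point (between the pads) lies 19 mm behind it; z points along the fingers, y is the direction in which the jaws open and shut (so a half turn about z gives the same grasp; the last joint's range is limited). The gripper opens to 85 mm and grips with 20 to 120 N. Pads are 22 mm wide; open, the fingers measure 114 mm over their backs; the gripper's body (76 mm by 85 mm) begins 54 mm behind the grasp point. The pads swing forward as they close: fully open they stand 13 mm farther back than shut.
Start: joints at [1.06, 0.286, 1.577, -0, 1.279, -0.15], TCP at [0.238, 0.632, 0.231] pointing down, gripper open.
Joint ranges: [-2.77, 2.77], [-0.9, 2.22], [0.21, 2.48], [-1.53, 4.67], [0.24, 2.81], [-2.84, 2.84]. Speed limits (rad/s): [2.79, 2.79, 3.14, 3.14, 3.14, 3.14].

INTERFACE

Orientations are given as a unit quaternion [x, y, z, w].
In Python, from plant import * gives the robot as it stands.
- The arm moves only by the shell command python3 -m jog 'ROWS' [FORCE]. ROWS is a JSON object of lists of equal length, an entry for each row: "travel": the shift along the world's x, y, z in mm, a list of three; "dr": the turn, a rotation vector about the world's x, y, z in degrees, a list of three; "jaw": the closure in counts, from 0 (fully open) to 255 (shut). In form: {"travel": [[x, y, z], ...], "dr": [[wx, wy, wz], ...], "jaw": [jaw, ...]}. A call has 1 to 5 rows; each row shifts and turns the commanded pose from where the row before left it; what a row does not reach is not made up. A row lasts 1/12 s, in which the tool goes at most 41.7 mm and 7.16 degrees, less where a joint would pass 70% of its speed; a pose out of reach is approached as far as the arm can. A call is refused whole if a number of a shift passes 41.7 or a number of a turn 7.16, either way. A call with a gripper value outside its range is refused whole. The fingers move at their own pace and stop on an object; FORCE is the grip in N (left out, the last holds). Time passes only in rows, so rows that do not move let the fingers close. It gives the time, the measured TCP pose, the force and the opening at its end, in the units of the state.
- get_state(): the state, without advancing time (a new reading comes with each control period).
- read_camera(name): name is "scene" or "top"; returns the picture (400x640x3 uint8, red, green, blue); there is no depth.
- camera_info(name): a dict with "K" (3x3 intrinsics, pixels), "k1" (the pictures are not rectified: a ray, as slopes to the right and down, at radius r is drawn at 1 + k1 r^2 times it, then the intrinsics apply), "R" (3x3) and "t" (3): a world point X has camera coordinates R X + t. Camera axes: x right, y down, z forward; pixel columns grow to the right and rows downward; lengths in m; the calibration is good to about 2 mm. A picture is of the moment at which its call begins. camera_info takes no time and is no camera call.
- sign_off(): hands the job in, once; it reports no verdict.
The state is a dict: "time": time; "qpos": joint angles; "dq": joint speeds; "joint_efforts": joint torques, N m; "eef_pos": TCP position; "tcp_rot": TCP orientation; "contact_force": force on the tool from outside, world axes, zero at the start; "wrist_torque": the same for the moment, N m; "opening": opening from 0.0 (shut) to 1.0 (fully open).
Only numpy, scipy, OpenCV 4.12 (cv2) and the standard library are available. Lean on these libraries where they do the work, as an engineer would, in place of code of your own. Each camera call takes 0.05 s, during which the arm holds its last target. There are 200 camera calls.

TASK

Slacken off the little filter press: ease the four-spoke handwheel forward by just enough to take the tooth off the pawl (less than half a tooth, so as not to overtighten it), then lift the pawl clear by its red-knobbed lever, without straining it against the ratchet, and throw it over so that it lies back. Then wind the wheel backward until you feel it come up snug, but gently, against its stop, and leave it there with the pawl still lying back and nothing else on the bench disturbed.

Things in the scene. Friction and masses are not known exactly. Their poses are not given: they have to be found in the camera images.
- axle (a point): Centre of the four-spoke handwheel of a blue bench filter press that is fixed to the bench, 115 mm above the bench. Fixed to the press (does not turn with the wheel); its axes are the press's: y along the axle out of the handwheel's free side, z up, x level across the press. The press lies on the -y side, to y -300 mm, and is 190 mm wide in x
- wheel (a joint): Turn of handwheel, ratchet and screw together, rad; positive is backward (slackening), the wheel's top going to the axle point's +x. Stiff: about 0.5 N m either way (8 N on a spoke at 60 mm); stays where left. Starts at -0.03 to 0, a tooth hooking the pawl: the nose comes up freely only with the wheel at about -0.12 or below. Below -0.4 (half a tooth) is overtight. It meets the stop somewhere from 1.5 to 1.85
- pawl (a joint): Lift of the pawl, rad: 0 with its nose down in the ratchet, growing as its lever tips towards the axle point's +x and the nose rises; at 0.25 it clears the teeth. By its own weight it drops back from below about 0.7; beyond that it falls over by itself, to lie back on a rest pin at 1.4. It moves with under 1 N at the knob unless a tooth hooks it; over 11 N against a tooth strains it
- spoke_end (a point): Outer end, 75 mm from the axle, of the spoke nearest upright at the start: it leans 10 degrees from upright to the axle point's -x at wheel = 0. Four such spokes, 90 degrees apart in the plane y = 0: bare round bars 14 mm thick with round ends and orange sleeves, no rim, on a hub 42 mm across. Turns with the wheel
- pawl_pivot (a point): Pivot of the pawl, fixed on the press with its axes: 46 mm to +x, 48 mm to -y and 37 mm above the axle point. The pawl (12 mm thick in y) reaches from here 46 mm to -x, its nose in the top of the ratchet. The ratchet is 72 mm across, with 8 undercut teeth, at y -41 to -55 mm from the axle point. Behind it, from y -66 mm on, the tail head: 150 mm wide, top 165 mm above the bench
- pawl_knob (a point): Centre of the red ball (16 mm) on the pawl's lever, 42 mm from the pivot, straight above it while the pawl is down, and so 194 mm above the bench; the lever below it is 9 by 10 mm thick. Moves with the pawl
- dog (a point): A point on the ratchet's brass stop dog, a straight arm 8 mm thick and 46 mm long from the axle, 60 mm to -y of the handwheel: 36 mm out from the axle, on the arm's middle line. Its axes turn with the wheel: z out along the arm (straight up at wheel = 0), y along the axle, x the way the arm goes when the wheel turns backward
- backstop: The stop: domed head (brass ball, 14 mm, origin at its centre) of an upright adjustable stop bolt, 32 mm to +x, 60 mm to -y and 10 to 20 mm below the axle point; its height is set differently each time. The dog's side comes down on it: in touch, its centre is 11 mm ahead (dog point's x) of the dog's middle line. Rigid: bring the dog to bear (3 N or more), do not ram it (40 N)
- stop_ball (a point): Centre of the stop bolt's domed head
- beaker_mid (a point): Middle of a bystander: glass beaker, 72 mm across and 95 mm tall, under the press's spout, standing loose on the bench
- spare_plate_mid (a point): Middle of a bystander: spare white filter plate lying flat, 100 x 100 x 12 mm, standing loose on the bench
- spanner_mid (a point): Middle of a bystander: steel spanner lying flat, 160 mm long, standing loose on the bench
- tube_rack_mid (a point): Middle of a bystander: red tube rack with small tubes, 80 x 135 x 45 mm, standing loose on the bench
- reagent_mid (a point): Middle of a bystander: amber reagent bottle with blue cap, 64 mm across, 135 mm tall, standing loose on the bench
- white_jar_mid (a point): Middle of a bystander: white plastic jar, 84 mm across, 110 mm tall, standing loose on the bench
- tip_box_mid (a point): Middle of a bystander: yellow pipette-tip box, 85 x 120 x 50 mm, standing loose on the bench

How it is judged:
By the outcome, as a careful person would: the job done as asked, in the order asked, and still so for the second after the job is handed in, with the robot touching nothing.
It also fails if it takes over 54 s, if anything falls off the work surface, if the arm or the gripper's body presses on something with over 40 N, if the wrist force passes 120 N, or if a joint passes its speed limit or range.

## Working session

There is one attempt and no reset: what is moved stays moved. The work goes in short steps, Python scripts to look and compute and a shell command to move; the robot and the scene stay as the last step left them, time stands still between calls to the robot, and variables do not carry over. Pictures are saved under pics/ and viewed, about 8 in all and at most 12, crops included, and the job is handed in when it is done.

```bash
mkdir -p pics; ls; python3 - <<'E'
from plant import *
import cv2
for n in("scene","top"):
    im=read_camera(n); cv2.imwrite(f"pics/{n}0.png",im[:,:,::-1]); print(n,camera_info(n))
print(get_state())
E
```

```text
pics
scene {'K': array([[367.57012434,   0.        , 316.54393046],
       [  0.        , 367.57012434, 199.55010251],
       [  0.        ,   0.        ,   1.        ]]), 'k1': -0.05242335222278216, 'R': array([[ 0.56749634,  0.82332897, -0.00879297],
       [ 0.68449168, -0.47768145, -0.55071914],
       [-0.45762326,  0.30651238, -0.83464431]]), 't': array([-0.25895619, -0.34589132,  1.34125938])}
top {'K': array([[506.11084032,   0.        , 323.35787075],
       [  0.        , 506.11084032, 194.51959872],
       [  0.        ,   0.        ,   1.        ]]), 'k1': -0.03614648790740271, 'R': array([[ 0.01690357, -0.99976534,  0.01354718],
       [-0.99383711, -0.01828482, -0.1093319 ],
       [ 0.10955395, -0.01161559, -0.99391298]]), 't': array([-0.08502308,  0.60223048,  1.62040575])}
{'time': 0.1, 'qpos': array([ 1.06001667e+00,  2.87112771e-01,  1.57806969e+00, -7.40874038e-06,
        1.27860361e+00, -1.49984100e-01]), 'dq': array([ 0.0005942 , -0.00045728, -0.00412666,  0.00079497,  0.0006285 ,
       -0.00031664]), 'joint_efforts': array([ 1.90793900e-03, -4.07293046e+01, -2.93701011e+01, -6.89654166e-05,
        3.41591978e-03,  4.31671978e-06]), 'eef_pos': array([0.23794929, 0.6310152 , 0.23004054]), 'tcp_rot': array([ 1.79419751e-01,  9.83772001e-01, -1.03854952e-03, -3.52423291e-04]), 'contact_force': array([-0.51428056,  0.09684664, -0.2530484 ]), 'wrist_torque': array([-0.01505413, -0.05462323,  0.03652312]), 'opening': 1.0011011397354763}
```

View pics/scene0.png

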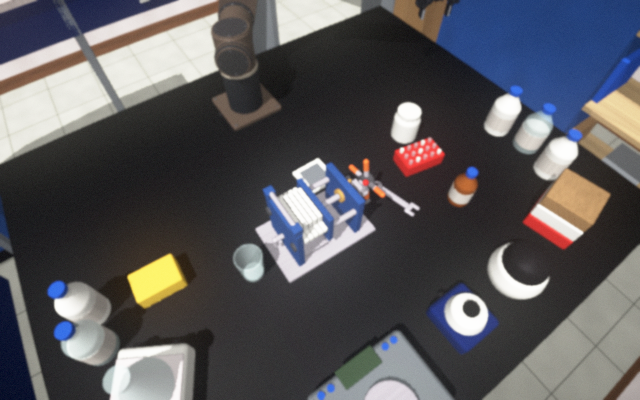

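View pics/top0.png

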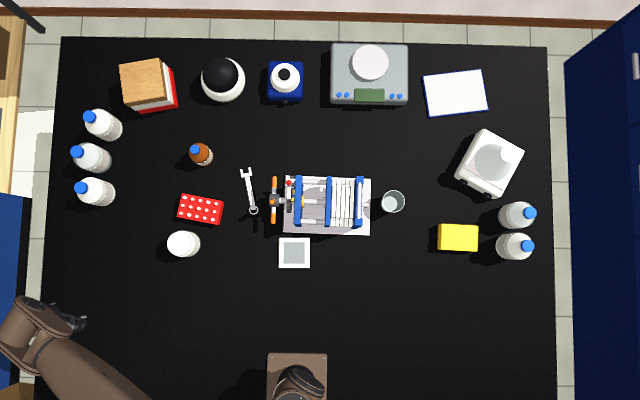

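The scene view shows the press at about (315,215), with the wheel at about (368,183). In the top view the wheel is at (274,200) and the press runs right from there, so the press axes are close to the world axes. I'll enlarge both.

```bash
cat > h.py <<'E'
import numpy as np, cv2
from plant import *
from scipy.spatial.transform import Rotation as Rn
def proj(n,X):
    c=camera_info(n); p=np.atleast_2d(X)@c["R"].T+c["t"]; s=p[:,:2]/p[:,2:]
    s=s*(1+c["k1"]*(s**2).sum(1,keepdims=True)); K=c["K"]
    return s*[K[0,0],K[1,1]]+K[:2,2]
def crop(n,u,v,w,h,k,im=None):
    im=read_camera(n) if im is None else im
    return cv2.resize(im[v:v+h,u:u+w],None,fx=k,fy=k,interpolation=cv2.INTER_CUBIC)[:,:,::-1]
def st():
    s=get_state(); print("t",round(s["time"],2),"p",(s["eef_pos"]*1000).round(1),"F",s["contact_force"].round(1),"T",s["wrist_torque"].round(2),"op",round(s["opening"],2)); return s
E
python3 - <<'E'
from h import *
a=crop("scene",330,145,100,75,8); b=crop("top",255,165,80,60,10)
cv2.imwrite("pics/c1.png",a);cv2.imwrite("pics/c2.png",b)
E
```

```text
(no output)
```

View pics/c1.png

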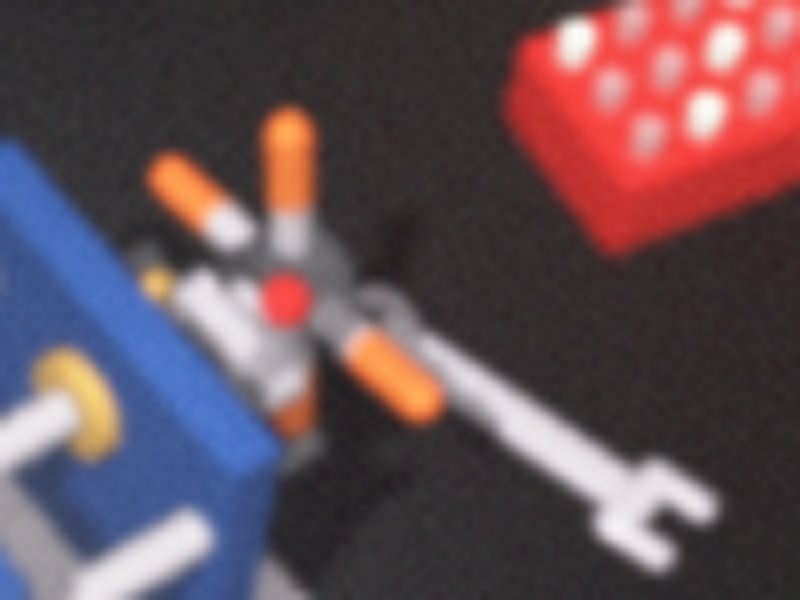

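View pics/c2.png

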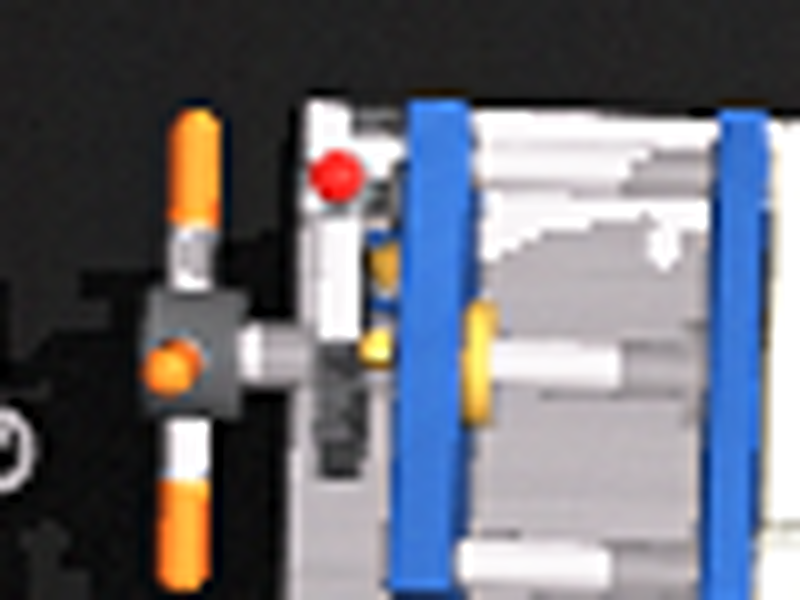

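The scene crop shows the knob at crop (286,299), with spoke tips near (288,125), (165,170) and (420,405). The top crop shows the knob at (337,177), with spoke tips at (198,108), (183,590) and (172,370). I'll fit the axle pose to these.

```bash
python3 - <<'E'
from h import *
from scipy.optimize import least_squares
def pts(q,w):
    ax=np.array([q[0],q[1],.115]); R=Rn.from_euler('z',q[2]).as_matrix()
    f=lambda v:ax+R@np.array(v)
    sp=lambda k,r:f([r*np.sin(w-np.radians(10)+k*np.pi/2),0,r*np.cos(w-np.radians(10)+k*np.pi/2)])
    kn=f([.046,-.048,.079]); return f,sp,kn
sc=lambda U,V:((np.array([U,V])+.5)/8-.5+[330,145]); tp=lambda U,V:((np.array([U,V])+.5)/10-.5+[255,165])
def res(q):
    f,sp,kn=pts(q,q[3])
    d=q[4:6];e=q[6:8]
    r=[proj("scene",kn)[0]-sc(286,299)-d,proj("scene",sp(0,.068))[0]-sc(288,134)-d,proj("scene",sp(3,.068))[0]-sc(172,179)-d,proj("scene",sp(1,.068))[0]-sc(415,395)-d,
     proj("top",kn)[0]-tp(337,177)-e,proj("top",sp(0,.068))[0]-tp(172,370)-e,proj("top",sp(1,.075))[0]-tp(198,108)-e,proj("top",sp(3,.075))[0]-tp(183,590)-e]
    return np.r_[np.concatenate(r),q[4:]/1.0, (q[3]+.015)/.01*.5]
s=least_squares(res,[.5,.09,0,0,0,0,0,0]); print(s.x.round(4)); print(s.fun.round(2))
f,sp,kn=pts(s.x,s.x[3]); print("knob",kn.round(4),"spoke0",sp(0,.075).round(4),"sp1",sp(1,.075).round(4),"sp3",sp(3,.075).round(4))
# bystanders approx
def ray(n,u,v,z):
    c=camera_info(n);
    x=least_squares(lambda p:proj(n,[p[0],p[1],z])[0]-[u,v],[.5,.1]).x; return x.round(3)
for nm,u,v,z in [("jar",183,243,.11),("plate",294,253,.012),("spanner ring",253,211,.005),("spanner fork",246,172,.005),("rack",200,209,.045),("bottle",200,154,.13)]: print(nm,ray("top",u,v,z))
E
```

```text
[ 0.5764  0.0815 -0.0207 -0.0144 -0.2418  0.1024 -0.2952 -0.0952]
[-0.32  0.07 -0.19  0.04 -0.08 -0.07  0.35  0.06  0.04 -0.2  -0.3   0.05
 -0.01  0.04 -0.04  0.   -0.24  0.1  -0.3  -0.1   0.03]
knob [0.6214 0.0326 0.194 ] spoke0 [0.5623 0.0818 0.1887] sp1 [0.65   0.08   0.1291] sp3 [0.5027 0.0831 0.1009]
jar [0.437 0.356]
plate [0.412 0.018]
spanner ring [0.548 0.157]
spanner fork [0.678 0.185]
rack [0.548 0.324]
bottle [0.712 0.311]
```

```bash
python3 -m jog '{"travel":[[26,-39,5],[26,-39,5],[26,-39,5],[26,-39,5],[26,-39,0]],"dr":[[0,0,6.5],[0,0,6.5],[0,0,6.5],[0,0,0],[0,0,0]],"jaw":[255,255,255,255,255]}' 40
python3 -m jog '{"travel":[[26,-39,0],[26,-39,0],[26,-39,0],[26,-39,0],[26,-39,0]],"dr":[[0,0,0],[0,0,0],[0,0,0],[0,0,0],[0,0,0]],"jaw":[255,255,255,255,255]}'
python3 -m jog '{"travel":[[26,-39,0],[26,-39,0],[26,-39,0],[26,-39,0],[0,0,0]],"dr":[[0,0,0],[0,0,0],[0,0,0],[0,0,0],[0,0,0]],"jaw":[255,255,255,255,255]}'
```

```text
time: 0.62
eef_pos: [0.3541, 0.4577, 0.25]
tcp_rot: [0.01, 1.0, 0.001, 0.001]
contact_force: [1.5, 1.1, 1.0]
opening: 0.298
time: 1.03
eef_pos: [0.4694, 0.2838, 0.249]
tcp_rot: [0.01, 1.0, 0.0, 0.0]
contact_force: [-0.3, -0.1, 0.1]
opening: 0.001
time: 1.45
eef_pos: [0.5645, 0.141, 0.2488]
tcp_rot: [0.014, 1.0, -0.001, 0.001]
contact_force: [-0.5, -0.1, -0.0]
opening: -0.001
```

```bash
python3 -m jog '{"travel":[[22,-29,0],[22,-29,0],[0,0,0],[0,0,-28],[0,0,-28]],"dr":[[0,0,0],[0,0,0],[0,0,0],[0,0,0],[0,0,0]],"jaw":[255,255,255,255,255]}'
python3 -m jog '{"travel":[[0,0,-28],[0,0,0],[0,0,0]],"dr":[[0,0,0],[0,0,0],[0,0,0]],"jaw":[255,255,255]}'
python3 - <<'E'
from h import *
st(); a=crop("scene",330,130,100,90,6);b=crop("top",240,160,100,90,6);cv2.imwrite("pics/d1.png",np.vstack([a,b])[:,:] if 0 else cv2.resize(np.hstack([a,b]),(800,360)))
E
```

```text
time: 1.87
eef_pos: [0.607, 0.0887, 0.1947]
tcp_rot: [0.011, 1.0, 0.0, 0.003]
contact_force: [-0.4, 0.2, 0.1]
opening: 0.0
time: 2.12
eef_pos: [0.6037, 0.0895, 0.1631]
tcp_rot: [0.01, 1.0, 0.0, -0.002]
contact_force: [1.2, -0.0, 0.2]
opening: -0.001
t 2.12 p [603.7  89.5 163.1] F [ 1.2 -0.   0.2] T [ 0.03 -0.05 -0.02] op -0.0
```

View pics/d1.png

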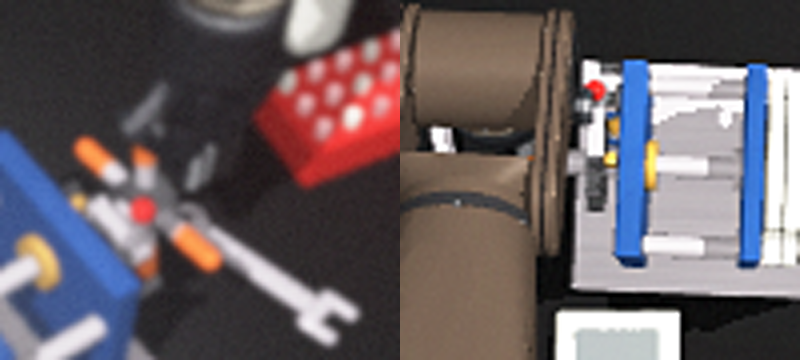

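The finger stands on the +x side of the upright spoke with the knob clear. I'll approach and feel for contact.

```bash
python3 -m jog '{"travel":[[-6,-5,2],[-6,0,0],[-2,0,0],[-2,0,0]],"dr":[[0,0,0],[0,0,0],[0,0,0],[0,0,0]],"jaw":[255,255,255,255]}'
python3 -m jog '{"travel":[[-1.5,0,0],[-1,0,0]],"dr":[[0,0,0],[0,0,0]],"jaw":[255,255]}'
python3 -m jog '{"travel":[[-1,0,0],[-1,0,0]],"dr":[[0,0,0],[0,0,0]],"jaw":[255,255]}'
python3 -m jog '{"travel":[[-1,0,0],[-1,0,0]],"dr":[[0,0,0],[0,0,0]],"jaw":[255,255]}'
```

```text
time: 2.55
eef_pos: [0.5892, 0.0839, 0.1683]
tcp_rot: [0.01, 1.0, 0.0, 0.001]
contact_force: [0.8, 0.2, 0.8]
opening: -0.001
time: 2.72
eef_pos: [0.5866, 0.084, 0.1673]
tcp_rot: [0.01, 1.0, -0.0, 0.0]
contact_force: [0.1, 1.2, -0.5]
opening: -0.0
time: 2.88
eef_pos: [0.5858, 0.084, 0.1673]
tcp_rot: [0.01, 1.0, 0.0, 0.002]
contact_force: [3.9, -0.0, -1.3]
opening: 0.0
time: 3.05
eef_pos: [0.5854, 0.084, 0.1675]
tcp_rot: [0.01, 1.0, 0.0, 0.004]
contact_force: [9.1, 0.8, -5.0]
opening: 0.0
```

```bash
python3 -m jog '{"travel":[[-1.5,0,0],[-1.5,0,0],[-1.5,0,0]],"dr":[[0,0,0],[0,0,0],[0,0,0]],"jaw":[255,255,255]}'
python3 -m jog '{"travel":[[-1.5,0,0],[-1.5,0,0],[-1,0,0]],"dr":[[0,0,0],[0,0,0],[0,0,0]],"jaw":[255,255,255]}'
```

```text
time: 3.3
eef_pos: [0.5816, 0.084, 0.1678]
tcp_rot: [0.01, 1.0, 0.0, 0.005]
contact_force: [9.3, 0.8, -3.4]
opening: 0.001
time: 3.55
eef_pos: [0.5778, 0.0841, 0.1681]
tcp_rot: [0.01, 1.0, 0.0, 0.005]
contact_force: [9.7, 1.3, -2.9]
opening: 0.002
```

```bash
python3 -m jog '{"travel":[[-1.5,0,0],[-1.5,0,0],[-0.5,0,0],[0,0,0]],"dr":[[0,0,0],[0,0,0],[0,0,0],[0,0,0]],"jaw":[255,255,255,255]}'
python3 -m jog '{"travel":[[8,0,0],[8,0,0],[0,0,30],[0,0,30],[0,0,0]],"dr":[[0,0,0],[0,0,0],[0,0,0],[0,0,0],[0,0,0]],"jaw":[255,255,255,255,255]}'
```

```text
time: 3.88
eef_pos: [0.5744, 0.0841, 0.1684]
tcp_rot: [0.01, 1.0, 0.0, 0.005]
contact_force: [8.7, 1.2, -2.2]
opening: 0.001
time: 4.3
eef_pos: [0.5901, 0.0838, 0.2337]
tcp_rot: [0.01, 1.0, -0.0, 0.005]
contact_force: [0.7, -0.2, 1.3]
opening: 0.001
```

```bash
python3 -m jog '{"travel":[[0,-24,0],[0,-24,0],[0,0,0],[0,0,-24],[0,0,-23]],"dr":[[0,0,0],[0,0,0],[0,0,0],[0,0,0],[0,0,0]],"jaw":[255,255,255,255,255]}'
python3 -m jog '{"travel":[[0,0,0],[2,0,0],[2,0,0]],"dr":[[0,0,0],[0,0,0],[0,0,0]],"jaw":[255,255,255]}'
python3 -m jog '{"travel":[[2,0,0],[2,0,0],[2,0,0]],"dr":[[0,0,0],[0,0,0],[0,0,0]],"jaw":[255,255,255]}'
```

```text
time: 4.72
eef_pos: [0.5881, 0.0356, 0.1811]
tcp_rot: [0.011, 1.0, -0.0, 0.002]
contact_force: [0.1, 0.7, -0.0]
opening: -0.002
time: 4.97
eef_pos: [0.5914, 0.0362, 0.1808]
tcp_rot: [0.01, 1.0, 0.0, 0.0]
contact_force: [-0.0, 0.6, 0.5]
opening: 0.002
time: 5.22
eef_pos: [0.5978, 0.036, 0.1815]
tcp_rot: [0.01, 1.0, -0.0, 0.001]
contact_force: [-0.2, -0.8, -0.5]
opening: -0.002
```

```bash
python3 - <<'E'
from h import *
st(); a=crop("scene",330,130,100,90,6);b=crop("top",240,160,100,90,6);cv2.imwrite("pics/d2.png",cv2.resize(np.hstack([a,b]),(800,360)))
E
```

```text
t 5.22 p [597.8  36.  181.5] F [-0.2 -0.8 -0.5] T [-0.03 -0.05  0.05] op -0.0
```

View pics/d2.png

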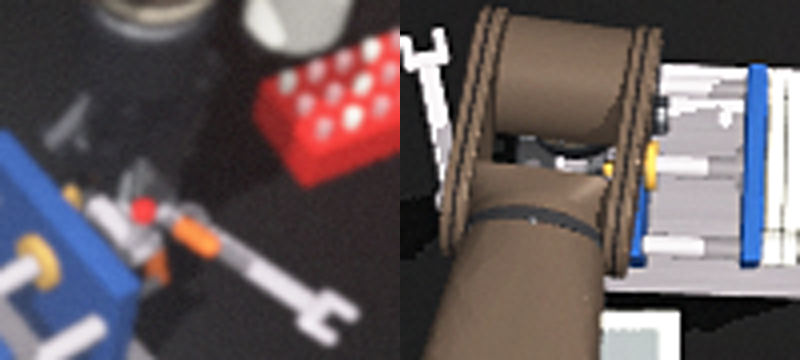

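The finger is just behind the knob, which is at crop (143,210) in the left panel. I'll push gently and watch the force.

```bash
python3 -m jog '{"travel":[[1.5,0,2],[1.5,0,1],[1,0,0]],"dr":[[0,0,0],[0,0,0],[0,0,0]],"jaw":[255,255,255]}'
python3 -m jog '{"travel":[[1,0,0],[1,0,0]],"dr":[[0,0,0],[0,0,0]],"jaw":[255,255]}'
python3 -m jog '{"travel":[[1,0,0],[1,0,0]],"dr":[[0,0,0],[0,0,0]],"jaw":[255,255]}'
```

```text
time: 5.57
eef_pos: [0.6012, 0.0359, 0.1835]
tcp_rot: [0.01, 1.0, -0.0, 0.0]
contact_force: [0.5, -0.7, -1.1]
opening: 0.003
time: 5.73
eef_pos: [0.6029, 0.036, 0.183]
tcp_rot: [0.01, 1.0, 0.0, -0.0]
contact_force: [0.9, 0.5, -0.4]
opening: 0.0
time: 5.9
eef_pos: [0.6048, 0.0359, 0.1829]
tcp_rot: [0.01, 1.0, 0.0, -0.0]
contact_force: [0.8, 0.1, -0.8]
opening: 0.001
```

```bash
python3 -m jog '{"travel":[[1.5,0,0],[1.5,0,0]],"dr":[[0,0,0],[0,0,0]],"jaw":[255,255]}'
python3 -m jog '{"travel":[[1.5,0,0],[1.5,0,0]],"dr":[[0,0,0],[0,0,0]],"jaw":[255,255]}'
python3 - <<'E'
from h import *
st(); a=crop("scene",330,130,100,90,6);cv2.imwrite("pics/d3.png",a)
E
```

```text
time: 6.07
eef_pos: [0.6078, 0.036, 0.1829]
tcp_rot: [0.01, 1.0, 0.0, -0.0]
contact_force: [-0.1, -0.8, 1.0]
opening: -0.001
time: 6.23
eef_pos: [0.6109, 0.0359, 0.183]
tcp_rot: [0.01, 1.0, -0.0, -0.0]
contact_force: [-0.9, -0.5, 0.4]
opening: -0.002
t 6.23 p [610.9  35.9 183. ] F [-0.9 -0.5  0.4] T [-0.03  0.04  0.  ] op -0.0
```

View pics/d3.png

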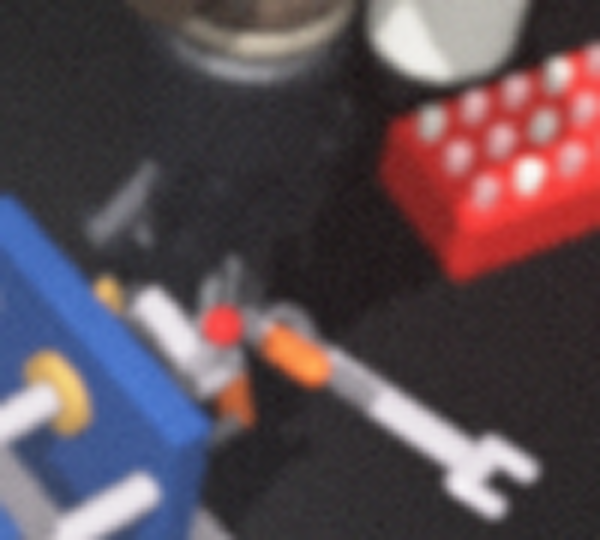

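```bash
python3 -m jog '{"travel":[[3,0,0],[3,0,-1],[3,0,-1],[3,0,-1],[3,0,-1]],"dr":[[0,0,0],[0,0,0],[0,0,0],[0,0,0],[0,0,0]],"jaw":[255,255,255,255,255]}'
python3 -m jog '{"travel":[[3,0,-1],[3,0,0],[2,0,0]],"dr":[[0,0,0],[0,0,0],[0,0,0]],"jaw":[255,255,255]}'
python3 -m jog '{"travel":[[2,0,0],[0,0,20],[0,0,40],[0,0,20],[0,0,0]],"dr":[[0,0,0],[0,0,0],[0,0,0],[0,0,0],[0,0,0]],"jaw":[255,255,255,255,255]}'
python3 - <<'E'
from h import *
st(); a=crop("scene",330,130,100,90,6);cv2.imwrite("pics/d4.png",a)
E
```

```text
time: 6.7
eef_pos: [0.6261, 0.036, 0.1788]
tcp_rot: [0.01, 1.0, -0.0, -0.0]
contact_force: [-0.7, 0.4, -0.2]
opening: 0.001
time: 6.95
eef_pos: [0.6342, 0.0359, 0.1778]
tcp_rot: [0.01, 1.0, -0.0, -0.0]
contact_force: [0.8, -0.4, 0.5]
opening: -0.002
time: 7.37
eef_pos: [0.6389, 0.0357, 0.2656]
tcp_rot: [0.01, 1.0, -0.001, 0.006]
contact_force: [0.5, 0.1, 0.1]
opening: 0.003
t 7.37 p [638.9  35.7 265.6] F [0.5 0.1 0.1] T [ 0.05  0.02 -0.02] op 0.0
```

View pics/d4.png

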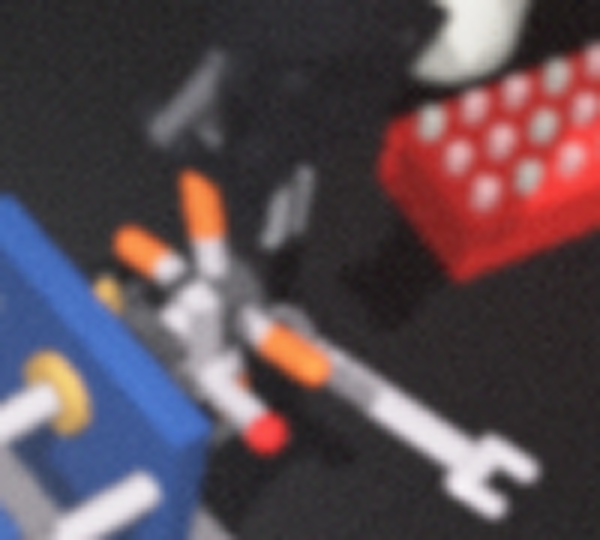

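The pawl lies back, with the knob at crop (266,432). The spokes are free. Next I bring the finger to the -x side of the upright spoke.

```bash
python3 -m jog '{"travel":[[-25,13,0],[-25,13,0],[-25,13,0],[-25,13,0],[-20,0,0]],"dr":[[0,0,0],[0,0,0],[0,0,0],[0,0,0],[0,0,0]],"jaw":[255,255,255,255,255]}'
python3 -m jog '{"travel":[[0,0,0],[0,0,-25],[0,0,-25],[0,0,-25],[0,0,-23]],"dr":[[0,0,0],[0,0,0],[0,0,0],[0,0,0],[0,0,0]],"jaw":[255,255,255,255,255]}'
python3 -m jog '{"travel":[[0,0,0],[4,0,0],[4,0,0]],"dr":[[0,0,0],[0,0,0],[0,0,0]],"jaw":[255,255,255]}'
```

```text
time: 7.83
eef_pos: [0.5133, 0.0896, 0.2561]
tcp_rot: [0.009, 1.0, 0.0, -0.002]
contact_force: [-0.1, 0.8, 0.4]
opening: -0.001
time: 8.25
eef_pos: [0.5157, 0.0877, 0.1578]
tcp_rot: [0.01, 1.0, -0.0, -0.001]
contact_force: [1.3, -0.0, -0.0]
opening: 0.0
time: 8.5
eef_pos: [0.5251, 0.0878, 0.1609]
tcp_rot: [0.01, 1.0, -0.0, 0.001]
contact_force: [-0.1, 0.5, 0.2]
opening: -0.001
```

```bash
python3 -m jog '{"travel":[[3,0,2],[3,0,2],[3,0,0],[3,0,0]],"dr":[[0,0,0],[0,0,0],[0,0,0],[0,0,0]],"jaw":[255,255,255,255]}'
python3 -m jog '{"travel":[[3,0,0],[3,0,0],[3,0,0],[3,0,0],[3,0,0]],"dr":[[0,0,0],[0,0,0],[0,0,0],[0,0,0],[0,0,0]],"jaw":[255,255,255,255,255]}'
python3 -m jog '{"travel":[[3,0,0],[3,0,0],[3,0,0],[3,0,0],[3,0,0]],"dr":[[0,0,0],[0,0,0],[0,0,0],[0,0,0],[0,0,0]],"jaw":[255,255,255,255,255]}'
```

```text
time: 8.83
eef_pos: [0.5368, 0.088, 0.1654]
tcp_rot: [0.01, 1.0, -0.0, 0.001]
contact_force: [-3.6, -0.1, 2.8]
opening: -0.002
time: 9.25
eef_pos: [0.5481, 0.0888, 0.1644]
tcp_rot: [0.01, 1.0, 0.001, -0.004]
contact_force: [-10.3, 2.3, 6.9]
opening: 0.001
time: 9.67
eef_pos: [0.5631, 0.0889, 0.1641]
tcp_rot: [0.01, 1.0, 0.001, -0.004]
contact_force: [-10.1, 1.5, 7.9]
opening: -0.005
```

```bash
python3 -m jog '{"travel":[[3,0,0],[4,0,0],[4,0,0],[4,0,0],[4,0,-1]],"dr":[[0,0,0],[0,0,0],[0,0,0],[0,0,0],[0,0,0]],"jaw":[255,255,255,255,255]}'
python3 -m jog '{"travel":[[4,0,-1],[4,0,-1],[4,0,-1],[4,0,-1.5],[3,0,-1.5]],"dr":[[0,0,0],[0,0,0],[0,0,0],[0,0,0],[0,0,0]],"jaw":[255,255,255,255,255]}'
python3 -m jog '{"travel":[[3,0,-1.5],[3,0,-1.5],[3,0,-1.5],[3,0,-1.5],[3,0,-2]],"dr":[[0,0,0],[0,0,0],[0,0,0],[0,0,0],[0,0,0]],"jaw":[255,255,255,255,255]}'
```

```text
time: 10.08
eef_pos: [0.5819, 0.0896, 0.1628]
tcp_rot: [0.01, 1.0, 0.001, -0.005]
contact_force: [-9.7, 3.9, 4.3]
opening: -0.001
time: 10.5
eef_pos: [0.5998, 0.0908, 0.1555]
tcp_rot: [0.01, 1.0, 0.003, -0.006]
contact_force: [-9.8, 8.0, 3.1]
opening: 0.0
time: 10.92
eef_pos: [0.6147, 0.0923, 0.1479]
tcp_rot: [0.01, 1.0, 0.004, -0.006]
contact_force: [-8.6, 10.9, 3.7]
opening: 0.004
```

Fy is growing: the finger's inner edge is slipping sideways on the round bar. I'll back off and look.

```bash
python3 -m jog '{"travel":[[-10,0,6],[-20,0,20],[-20,0,20],[-20,0,0],[0,0,0]],"dr":[[0,0,0],[0,0,0],[0,0,0],[0,0,0],[0,0,0]],"jaw":[255,255,255,255,255]}'
python3 - <<'E'
from h import *
st(); a=crop("scene",330,130,100,90,6);cv2.imwrite("pics/d5.png",a)
E
```

```text
time: 11.33
eef_pos: [0.5473, 0.0884, 0.1965]
tcp_rot: [0.01, 1.0, 0.0, 0.001]
contact_force: [0.1, -0.7, -0.6]
opening: 0.0
t 11.33 p [547.3  88.4 196.5] F [ 0.1 -0.7 -0.6] T [-0.03 -0.03 -0.01] op 0.0
```

View pics/d5.png

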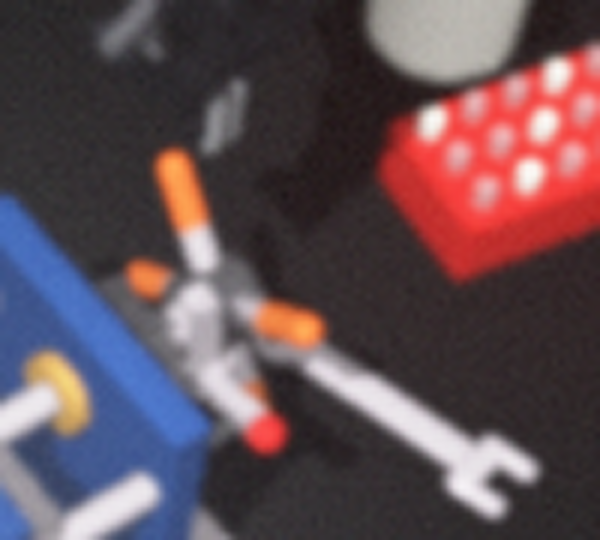

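```bash
python3 - <<'E'
from h import *
ax=np.array([.5764,.0815,.115]);R=Rn.from_euler('z',-.0207).as_matrix()
off=np.array([330,130])+.5/6-.5
for w in np.arange(1.0,1.4,.05):
    f=lambda t,r=.068:((proj("scene",ax+R@[r*np.sin(t),0,r*np.cos(t)])[0]-off+[.24,-.1])*6).round(0)
    print(round(w,2),f(w-.1745-np.pi/2),f(w-.1745), "ax",f(0,0))
E
```

```text
1.0 [165. 166.] [299. 316.] ax [217. 302.]
1.05 [169. 167.] [302. 323.] ax [217. 302.]
1.1 [173. 168.] [304. 330.] ax [217. 302.]
1.15 [177. 169.] [306. 337.] ax [217. 302.]
1.2 [182. 170.] [308. 343.] ax [217. 302.]
1.25 [186. 172.] [309. 350.] ax [217. 302.]
1.3 [190. 174.] [311. 357.] ax [217. 302.]
1.35 [195. 177.] [312. 363.] ax [217. 302.]
```

```bash
python3 -m jog '{"travel":[[-25,0,0],[-22,-5,0],[0,0,0],[0,0,-20],[0,0,-20]],"dr":[[0,0,0],[0,0,0],[0,0,0],[0,0,0],[0,0,0]],"jaw":[255,255,255,255,255]}'
python3 -m jog '{"travel":[[0,0,0],[4,0,0],[4,0,0],[4,0,0],[3,0,0]],"dr":[[0,0,0],[0,0,0],[0,0,0],[0,0,0],[0,0,0]],"jaw":[255,255,255,255,255]}'
python3 -m jog '{"travel":[[3,0,0],[3,0,0],[3,0,0],[3,0,0]],"dr":[[0,0,0],[0,0,0],[0,0,0],[0,0,0]],"jaw":[255,255,255,255]}'
```

```text
time: 11.8
eef_pos: [0.5041, 0.0828, 0.156]
tcp_rot: [0.01, 1.0, -0.0, 0.003]
contact_force: [0.2, -1.4, -0.3]
opening: 0.002
time: 12.22
eef_pos: [0.5186, 0.0829, 0.1564]
tcp_rot: [0.01, 1.0, -0.0, 0.001]
contact_force: [-0.2, 0.4, 0.4]
opening: -0.004
time: 12.55
eef_pos: [0.5227, 0.083, 0.1554]
tcp_rot: [0.01, 1.0, -0.001, -0.01]
contact_force: [-23.5, -1.5, 17.6]
opening: 0.002
```

Friction on the sloping spoke is high, so I'll move up with the tip along its arc.

```bash
python3 -m jog '{"travel":[[0,0,3],[0,0,3],[1,0,2]],"dr":[[0,0,0],[0,0,0],[0,0,0]],"jaw":[255,255,255]}'
python3 -m jog '{"travel":[[2,0,1.2],[2,0,1],[2,0,1]],"dr":[[0,0,0],[0,0,0],[0,0,0]],"jaw":[255,255,255]}'
```

```text
time: 12.8
eef_pos: [0.5262, 0.0835, 0.161]
tcp_rot: [0.01, 1.0, 0.0, -0.005]
contact_force: [-5.9, 1.3, -3.3]
opening: -0.006
time: 13.05
eef_pos: [0.5319, 0.0835, 0.1648]
tcp_rot: [0.01, 1.0, 0.0, -0.006]
contact_force: [-9.3, -0.1, 2.5]
opening: -0.001
```

```bash
python3 -m jog '{"travel":[[2,0,0.8],[2,0,0.8],[2,0,0.7],[1.5,0,0.5]],"dr":[[0,0,0],[0,0,0],[0,0,0],[0,0,0]],"jaw":[255,255,255,255]}'
python3 -m jog '{"travel":[[1,0,0.2],[1,0,0.2]],"dr":[[0,0,0],[0,0,0]],"jaw":[255,255]}'
```

```text
time: 13.38
eef_pos: [0.5403, 0.0833, 0.1688]
tcp_rot: [0.01, 1.0, 0.0, -0.005]
contact_force: [-9.5, -0.9, 4.8]
opening: -0.0
time: 13.55
eef_pos: [0.5425, 0.0833, 0.1697]
tcp_rot: [0.01, 1.0, 0.0, -0.005]
contact_force: [-10.5, 0.0, 6.8]
opening: -0.003
```

```bash
python3 -m jog '{"travel":[[1,0,0.2],[1,0,0.2]],"dr":[[0,0,0],[0,0,0]],"jaw":[255,255]}'
```

```text
time: 13.72
eef_pos: [0.5447, 0.0832, 0.1705]
tcp_rot: [0.01, 1.0, -0.0, -0.004]
contact_force: [-10.5, -0.0, 7.9]
opening: -0.001
```

```bash
python3 -m jog '{"travel":[[1,0,0.3],[1,0,0.3],[1,0,0.3]],"dr":[[0,0,0],[0,0,0],[0,0,0]],"jaw":[255,255,255]}'
```

```text
time: 13.97
eef_pos: [0.548, 0.0832, 0.1715]
tcp_rot: [0.01, 1.0, -0.0, -0.004]
contact_force: [-9.4, -0.1, 6.1]
opening: -0.003
```

```bash
python3 -m jog '{"travel":[[1,0,0.3],[1,0,0.2]],"dr":[[0,0,0],[0,0,0]],"jaw":[255,255]}'
```

```text
time: 14.13
eef_pos: [0.5501, 0.0831, 0.1721]
tcp_rot: [0.01, 1.0, -0.0, -0.004]
contact_force: [-9.2, 0.6, 7.2]
opening: -0.001
```

```bash
python3 -m jog '{"travel":[[1,0,0.2],[1,0,0.2],[1,0,0.2]],"dr":[[0,0,0],[0,0,0],[0,0,0]],"jaw":[255,255,255]}'
```

```text
time: 14.38
eef_pos: [0.5534, 0.0831, 0.1729]
tcp_rot: [0.01, 1.0, -0.0, -0.003]
contact_force: [-9.7, 0.3, 7.2]
opening: 0.002
```

```bash
python3 -m jog '{"travel":[[1,0,0.1],[1,0,0.1]],"dr":[[0,0,0],[0,0,0]],"jaw":[255,255]}'
```

```text
time: 14.55
eef_pos: [0.5554, 0.0829, 0.173]
tcp_rot: [0.01, 1.0, -0.0, -0.003]
contact_force: [-9.2, -0.8, 7.9]
opening: 0.003
```

```bash
python3 -m jog '{"travel":[[1,0,0],[1,0,0]],"dr":[[0,0,0],[0,0,0]],"jaw":[255,255]}'
```

```text
time: 14.72
eef_pos: [0.5574, 0.0828, 0.1729]
tcp_rot: [0.01, 1.0, -0.0, -0.003]
contact_force: [-9.5, -1.8, 6.2]
opening: 0.001
```

```bash
python3 -m jog '{"travel":[[1,0,0],[1,0,0]],"dr":[[0,0,0],[0,0,0]],"jaw":[255,255]}'
```

```text
time: 14.88
eef_pos: [0.5596, 0.0828, 0.1731]
tcp_rot: [0.01, 1.0, -0.0, -0.003]
contact_force: [-9.0, -2.1, 7.3]
opening: -0.001
```

```bash
python3 -m jog '{"travel":[[1,0,-0.1],[1,0,-0.1]],"dr":[[0,0,0],[0,0,0]],"jaw":[255,255]}'
```

```text
time: 15.05
eef_pos: [0.5614, 0.0827, 0.1727]
tcp_rot: [0.01, 1.0, -0.001, -0.003]
contact_force: [-8.3, -1.3, 5.1]
opening: 0.003
```

```bash
python3 -m jog '{"travel":[[1,0,-0.1],[1,0,-0.1]],"dr":[[0,0,0],[0,0,0]],"jaw":[255,255]}'
```

```text
time: 15.22
eef_pos: [0.5636, 0.0827, 0.1728]
tcp_rot: [0.01, 1.0, -0.001, -0.003]
contact_force: [-7.4, -1.7, 7.8]
opening: 0.002
```

```bash
python3 -m jog '{"travel":[[1,0,-0.1],[1,0,-0.1]],"dr":[[0,0,0],[0,0,0]],"jaw":[255,255]}'
```

```text
time: 15.38
eef_pos: [0.5658, 0.0827, 0.1728]
tcp_rot: [0.01, 1.0, -0.001, -0.003]
contact_force: [-8.8, -1.8, 8.0]
opening: 0.001
```

```bash
python3 -m jog '{"travel":[[1,0,-0.1],[1,0,-0.1]],"dr":[[0,0,0],[0,0,0]],"jaw":[255,255]}'
```

```text
time: 15.55
eef_pos: [0.5671, 0.0826, 0.1728]
tcp_rot: [0.01, 1.0, -0.001, -0.004]
contact_force: [-11.8, -2.2, 10.2]
opening: 0.001
```

```bash
python3 -m jog '{"travel":[[0.7,0,0],[0.7,0,0]],"dr":[[0,0,0],[0,0,0]],"jaw":[255,255]}'
```

```text
time: 15.72
eef_pos: [0.5675, 0.0826, 0.1728]
tcp_rot: [0.01, 1.0, -0.001, -0.006]
contact_force: [-15.4, -2.4, 12.5]
opening: 0.001
```

The wheel has stalled against the stop: motion stopped and force rose. One small nip, then a clean release and a check.

```bash
python3 -m jog '{"travel":[[0.6,0,0],[0,0,0]],"dr":[[0,0,0],[0,0,0]],"jaw":[255,255]}'
python3 -m jog '{"travel":[[-4,0,0],[-10,0,0],[-20,0,0],[-20,0,20],[0,0,40]],"dr":[[0,0,0],[0,0,0],[0,0,0],[0,0,0],[0,0,0]],"jaw":[255,255,255,255,255]}'
python3 -m jog '{"travel":[[-20,30,20],[-20,35,0],[-20,35,0],[-20,35,0],[0,30,0]],"dr":[[0,0,0],[0,0,0],[0,0,0],[0,0,0],[0,0,0]],"jaw":[255,255,255,255,255]}'
python3 -m jog '{"travel":[[0,30,0],[0,20,0],[0,0,0]],"dr":[[0,0,0],[0,0,0],[0,0,0]],"jaw":[255,255,255]}'
python3 - <<'E'
from h import *
st(); a=crop("scene",330,130,100,90,6);b=crop("top",230,150,100,90,6);cv2.imwrite("pics/d6.png",cv2.resize(np.hstack([a,b]),(800,360)))
cv2.imwrite("pics/full.png",np.vstack([read_camera("scene")[:,:,::-1],read_camera("top")[:,:,::-1]])[::1,::1]); 
f=cv2.imread("pics/full.png");cv2.imwrite("pics/full_s.png",cv2.resize(f,(480,600),interpolation=cv2.INTER_AREA))
ax=np.array([.5764,.0815,.115]);R=Rn.from_euler('z',-.0207).as_matrix()
off=np.array([330,130])+.5/6-.5
for w in np.arange(1.6,1.95,.05):
    g=lambda t,r=.068:((proj("scene",ax+R@[r*np.sin(t),0,r*np.cos(t)])[0]-off+[.24,-.1])*4).round(0)
    print(round(w,2),g(w-.1745-np.pi/2),g(w-.1745))
E
```

```text
time: 15.88
eef_pos: [0.5676, 0.0827, 0.1728]
tcp_rot: [0.01, 1.0, -0.001, -0.006]
contact_force: [-16.2, -1.2, 12.3]
opening: 0.001
time: 16.3
eef_pos: [0.5097, 0.0835, 0.2237]
tcp_rot: [0.01, 1.0, 0.0, -0.009]
contact_force: [1.0, 0.1, 0.0]
opening: 0.002
time: 16.72
eef_pos: [0.4343, 0.2499, 0.2516]
tcp_rot: [0.01, 1.0, 0.001, 0.0]
contact_force: [0.8, 1.0, -0.3]
opening: 0.0
time: 16.97
eef_pos: [0.4366, 0.301, 0.2514]
tcp_rot: [0.008, 1.0, 0.001, 0.0]
contact_force: [0.4, -0.4, 0.3]
opening: 0.004
t 16.97 p [436.6 301.  251.4] F [ 0.4 -0.4  0.3] T [-0.04 -0.02 -0.01] op 0.0
1.6 [146. 130.] [209. 261.]
1.65 [149. 133.] [208. 264.]
1.7 [152. 136.] [208. 267.]
1.75 [156. 139.] [207. 270.]
1.8 [159. 143.] [206. 273.]
1.85 [162. 146.] [205. 275.]
1.9 [165. 150.] [204. 278.]
```

View pics/d6.png

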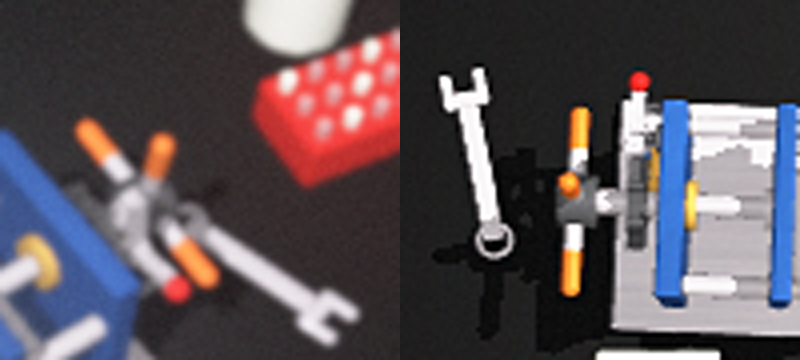

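View pics/full_s.png

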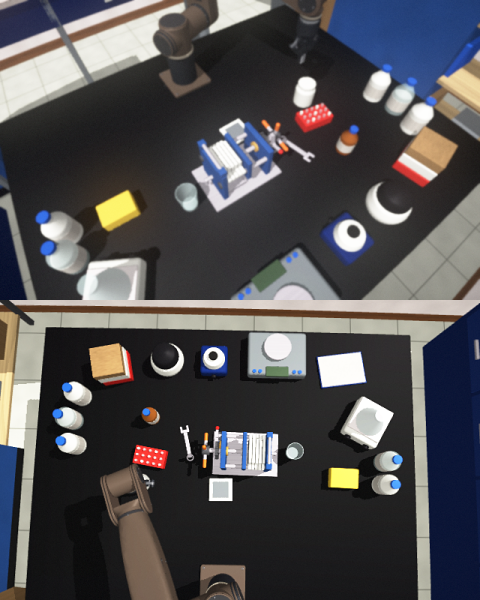

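```bash
python3 -c "
from plant import *
sign_off(); print(get_state()['time'])"
```

```text
the job is handed in; nothing more can be done
the job is handed in; nothing more can be done
```

The press is slackened and I have handed the job in after about 17 s of the 54 s allowed; sign-off gives no verdict.

- **Easing forward:** I pushed the upright spoke forward to a wheel angle of about -0.22 rad. That is short of the half-tooth limit at -0.4. The angle comes from how far the finger travelled (11.6 mm from contact), not from a separate measurement.
- **Pawl:** I tipped the knob over with the shut fingers. Force readings stayed at about 1 N or less, so nothing was hooked. The last pictures show the pawl still lying back.
- **Winding back:** I turned the wheel backward in two strokes, then crept the last part. It stalled at about 1.82 rad with the push rising from about 9 N to 16 N at the spoke. I estimate 11–13 N at the stop, between the 3 N minimum and 40 N limit.
- **Last checks:** The pictures put the wheel at about 1.8 rad after release. The arm is clear with about zero force reading. The beaker, plate, spanner, rack, bottle and tip box look unmoved. The jar is partly hidden by the arm in the top view, but looks in place in the scene view.

Two things did not go smoothly:
- **First stroke:** the finger started slipping sideways off the spoke, with about 11 N of side force. I stopped that stroke at about 1.1 rad and continued on the next spoke.
- **Second stroke:** friction briefly raised the force to about 29 N on the spoke. It eased once I followed the spoke's arc, and this was well before the stop.

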